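Put together the painted wooden lighthouse

TASK

Build the painted wooden lighthouse on its round base board, one part at a time from the bottom up: first the dark grey plinth, then the red section, then the white section, and the lantern with the blue roof on top, each seated fully down over the dowel beneath it, so that the tower stands upright and still. Leave the green spare section, the yellow paint lid and the paint pot where they are.

Things in the scene. Friction and masses are not known exactly. Their poses are not given: they have to be found in the camera images.
- board: The base board: a round plywood disc with a wide blue painted ring, 116 mm across, 15 mm thick, fixed to the table. It lies in a different place each time. On its top, centred: a tapered wooden dowel 12 mm high, 20 mm across at its foot, 12 at its tip. Origin: centre of its underside, on the table; z up.
- plinth: The plinth: dark grey wooden drum with pale stones round its side, loose, upright; 64 mm across, 34 mm high without its dowel. On its top, centred: a tapered wooden dowel 12 mm high, 20 mm across at its foot, 12 at its tip. Underneath, centred: a socket 24 mm across, 14 mm deep, that drops over the dowel of the part below. Origin: centre of its underside; z up. Any yaw will do. About 75 g.
- red: The lower tower section: red painted wooden drum, loose, upright; 56 mm across, 46 mm high without its dowel. On its top, centred: a tapered wooden dowel 12 mm high, 20 mm across at its foot, 12 at its tip. Underneath, centred: a socket 24 mm across, 14 mm deep, that drops over the dowel of the part below. Origin: centre of its underside; z up. Any yaw will do. About 75 g.
- white: The upper tower section: white painted wooden drum, loose, upright; 50 mm across, 46 mm high without its dowel. On its top, centred: a tapered wooden dowel 12 mm high, 20 mm across at its foot, 12 at its tip. Underneath, centred: a socket 24 mm across, 14 mm deep, that drops over the dowel of the part below. Origin: centre of its underside; z up. Any yaw will do. About 60 g.
- lantern: The lantern, loose, upright: a white gallery disc 52 mm across and 6 mm thick at the foot, then a straight yellow drum 40 mm across with dark bars (from 6 to 42 mm up), and a blue cone roof up to 58 mm. Underneath, centred: a socket 24 mm across, 14 mm deep, that drops over the dowel of the part below. Grip it by the yellow drum. Origin: centre of its underside; z up. Any yaw will do. About 50 g.
- spare: A spare section, to be left alone: green painted wooden drum, loose, upright; in size and shape like the red section (56 mm across, 46 mm high, 58 mm with its dowel). Origin: centre of its underside.
- palette: The paint lid, to be left alone: a loose round yellow plastic lid, white inside with dabs of blue paint, 96 mm across and 9 mm high, with a flat tab that reaches 68 mm from the middle along its x axis. Origin: centre of its underside.
- pot: The paint pot, to be left alone: a loose, closed clear jar with a pale label and an orange cap, 54 mm across, 58 mm high. Origin: centre of its underside.
Things that resemble listed ones, but are neither listed nor needed, are in the scene too. Leave any purple look-alike of the plinth alone. What is meant by the red is not purple, and is the larger of those in its own colour.

How it is judged:
On the way, in this order (a step that is already met when the one before it is completed fails the run):
1. the dark grey plinth is seated on the base board (horizontal distance between plinth and board below 0.006 m and z of plinth in the frame of board between 0.012 and 0.018 m and angle between plinth's own z axis and vertical below 0.06 rad), for 0.2 s.
2. the red section is seated on the dark grey plinth (horizontal distance between red and plinth below 0.006 m and z of red in the frame of plinth between 0.031 and 0.037 m and angle between red's own z axis and vertical below 0.06 rad), for 0.2 s.
3. the white section is seated on the red section (horizontal distance between white and red below 0.006 m and z of white in the frame of red between 0.043 and 0.049 m and angle between white's own z axis and vertical below 0.06 rad), for 0.2 s.
4. the lantern is seated on the white section (horizontal distance between lantern and white below 0.006 m and z of lantern in the frame of white between 0.043 and 0.049 m and angle between lantern's own z axis and vertical below 0.06 rad), for 0.2 s.
At the end, for the whole second after the job is handed in: Plinth on the board, red section on the plinth, white section on the red one, lantern on the white one: each part's axis within 6 mm of the one below, seated to within 3 mm of its full depth, upright to within 0.06 rad, released and at rest (all of step 1 and all of step 2 and all of step 3 and all of step 4 and linear speed of each of plinth, red, white, lantern below 0.01 m/s and angular speed of each of plinth, red, white, lantern below 0.1 rad/s); the robot touches nothing.
It fails at once if the green spare section was moved by more than 30 mm (distance of spare from where it was at the start of the episode above 0.03 m).
It fails at once if the paint lid was moved by more than 30 mm (distance of palette from where it was at the start of the episode above 0.03 m).
It fails at once if the paint pot was moved by more than 30 mm (distance of pot from where it was at the start of the episode above 0.03 m).
It also fails if it takes over 118 s, if anything falls off the work surface, if the arm or the gripper's body presses on something with over 40 N, if the wrist force passes 120 N, or if a joint passes its speed limit or range.

ROBOT

A 7-joint arm with a two-finger parallel gripper is mounted at the origin on the work surface. World frame = base frame: x ahead of the robot, y to its left, z up, the work surface at z = 0. Lengths are in m, angles in rad, forces in N, time in s.
With the tool pointing down it reaches from about 0.4 to 0.85 m from the base axis. Payload 10.4 kg.
Tool frame: the origin (TCP) lies at the very end of the fingers, on their centre line; the grasp point (between the pads) lies 19 mm behind it; y points along the fingers, x is the direction in which the jaws open and shut, and the axes are right-handed (so a half turn about y gives the same grasp; the last joint's range is limited). The gripper opens to 87 mm and grips with 3 to 60 N. Pads are 19 mm wide; open, the fingers measure 117 mm over their backs; the gripper's body (75 mm by 190 mm) begins 51 mm behind the grasp point.
Start: joints at [-1.185, 0.332, -0.065, 1.46, 0.022, 1.35, -0.088], TCP at [0.248, 0.574, 0.223] pointing down, gripper open.
Joint ranges: [-2.6, 2.6], [-0.5, 2.12], [-1.47, 1.34], [0.16, 2.42], [-1.27, 4.41], [0.06, 2.06], [-2.6, 2.6]. Speed limits (rad/s): [2.22, 2.22, 2.79, 2.79, 3.14, 3.14, 3.14].

INTERFACE

Orientations are given as a unit quaternion [x, y, z, w].
In Python, from bench import readout, vision, r gives the robot as it stands.
- The arm moves only by the tool arm_command, never from a script. Its argument "targets" is a list that holds one entry, the list of rows, each a list of 6 numbers: the shift along the tool's x, y, z in m, then the turn, a rotation vector about the tool's x, y, z in degrees. A call has 1 to 12 rows; each row shifts and turns the commanded pose from where the row before left it, along the tool's axes as they then stand; what a row does not reach is not made up. A row lasts 1/12 s, in which the tool goes at most 41.7 mm and 7.16 degrees, less where a joint would pass 70% of its speed; a pose out of reach is approached as far as the arm can. A call is refused whole if a number of a shift passes 0.0417 or a number of a turn 7.16, either way. A call with a gripper value outside its range is refused whole. "hand" is the opening, from 0 (shut) to 1 (fully open), set as the call begins (left out, the last holds). The fingers move at their own pace and stop on an object; "grip_force" is the grip in N (left out, the last holds). Time passes only in rows, so rows that do not move let the fingers close. It gives the time, the measured TCP pose, the force and the opening at its end, in the units of the state.
- readout.read_state(): the state, without advancing time (a new reading comes with each control period).
- vision.camera(name): name is "side" or "top" or "wrist"; returns a dict with "pixels" (384x512x3 uint8, blue, green, red), "fovy" (degrees; the focal length in pixels is half the picture's height over the tangent of half this angle, whatever the lens; pixels are square), "cx", "cy" (the principal point, pixels), "R" (3x3) and "t" (3): a world point X has camera coordinates R X + t; the wrist camera has in their place "mount" (4x4, takes a point from camera to tool coordinates, whose origin is the TCP and whose axes are the tool frame's). Camera axes: x right, y down, z forward; pixel columns grow to the right and rows downward; lengths in m; the calibration is good to about 2 mm. A picture is of the moment at which its call begins: read the wrist's pose just before it. There is no depth.
- r.close_job(): hands the job in, once; it reports no verdict.
The state is a dict: "time": time; "joint_positions": joint angles; "joint_vel": joint speeds; "joint_torque": joint torques, N m; "ee_pos": TCP position; "eef_rot": TCP orientation; "ft_force": force on the tool from outside, world axes, zero at the start; "torque": the same for the moment, N m; "width": finger opening in m.
Only numpy, scipy, OpenCV 4.12 (cv2) and the standard library are available. Lean on these libraries where they do the work, as an engineer would, in place of code of your own. Each camera call takes 0.05 s, during which the arm holds its last target.

## Working session

There is one attempt and no reset: what is moved stays moved. The work goes in short steps, Python scripts to look and compute and a tool call to move; the robot and the scene stay as the last step left them, time stands still between calls to the robot, and variables do not carry over. Pictures are saved under pics/ and viewed, and the job is handed in when it is done.

Besides the shell and the picture viewer there is one more tool, called after "Call:" by a JSON object that holds its "api" and its "payload". arm_command: Moves the arm, as the interface text tells. Its arguments: {"type":"object","properties":{"targets":{"type":"array","items":{"type":"array","items":{"type":"array","items":{"type":"number"}}}},"hand":{"type":"number"},"grip_force":{"type":"number"}},"required":["targets"]}

```bash
ls; mkdir -p pics; cat > h.py <<'E'
import numpy as np, cv2
from bench import readout, vision, r
from scipy.spatial.transform import Rotation as Ro
def cam(n):
    s=readout.read_state(); c=vision.camera(n); c['s']=s
    im=np.ascontiguousarray(c['pixels']); c['im']=im
    c['f']=im.shape[0]/2/np.tan(np.radians(c['fovy'])/2)
    if n=='wrist':
        T=np.eye(4);T[:3,:3]=Ro.from_quat(s['eef_rot']).as_matrix();T[:3,3]=s['ee_pos']
        M=np.linalg.inv(T@np.array(c['mount'])); c['R']=M[:3,:3];c['t']=M[:3,3]
    c['R']=np.array(c['R']);c['t']=np.array(c['t'])
    return c
def ray(c,u,v):
    d=c['R'].T@np.array([(u-c['cx'])/c['f'],(v-c['cy'])/c['f'],1]); return -c['R'].T@c['t'],d
def onz(c,u,v,z):
    o,d=ray(c,u,v); return o+d*(z-o[2])/d[2]
def proj(c,X):
    p=c['R']@np.array(X)+c['t']; return np.array([c['cx']+c['f']*p[0]/p[2],c['cy']+c['f']*p[1]/p[2]])
E
python3 - <<'E'
from h import *
for n in('side','top','wrist'):
    c=cam(n); cv2.imwrite(f'pics/{n}0.png',c['im']); print(n,c['fovy'],c['cx'],c['cy'],c['R'].round(3).tolist(),c['t'].round(3))
    print([k for k in c])
s=c['s'];print(s)
E
```

```text
pics
side 50.89362425392316 256.1558165122056 191.35687733884234 [[-0.993, -0.116, 0.014], [-0.084, 0.623, -0.778], [0.081, -0.773, -0.629]] [0.58  0.075 0.815]
['pixels', 'fovy', 'cx', 'cy', 'R', 't', 's', 'im', 'f']
top 42.5994246566563 255.76314357327806 184.91360456500058 [[0.027, -0.999, 0.02], [-0.988, -0.029, -0.149], [0.15, -0.016, -0.989]] [-0.025  0.555  1.061]
['pixels', 'fovy', 'cx', 'cy', 'R', 't', 's', 'im', 'f']
wrist 63.64407885344327 251.4429950857662 196.509530666807 [[0.399, 0.917, -0.001], [0.875, -0.38, 0.301], [0.275, -0.12, -0.954]] [-0.624 -0.036  0.392]
['pixels', 'fovy', 'cx', 'cy', 'mount', 's', 'im', 'f', 'R', 't']
{'time': 0.1, 'joint_positions': array([-1.18461968,  0.33282944, -0.06464777,  1.4609004 ,  0.02160941,
        1.34990049, -0.08852411]), 'joint_vel': array([-0.00026338, -0.00182819, -0.00183317, -0.00454749,  0.00172043,
       -0.00042794,  0.0009406 ]), 'joint_torque': array([ 1.78409060e-03, -6.24546003e+01,  2.48618791e-02, -3.90713954e+01,
       -6.13780017e-02,  3.67897656e-02,  1.11536897e-04]), 'ee_pos': array([0.24831985, 0.57315245, 0.22179985]), 'eef_rot': array([ 0.59137261,  0.38771449, -0.38847208, -0.5908006 ]), 'ft_force': array([0.18722358, 0.42927472, 0.53922352]), 'torque': array([ 0.0310947 , -0.01994232,  0.01230528]), 'width': 0.08710279453418789}
```

View pics/top0.png

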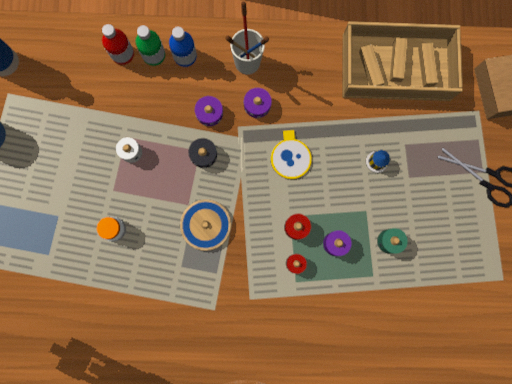

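View pics/side0.png

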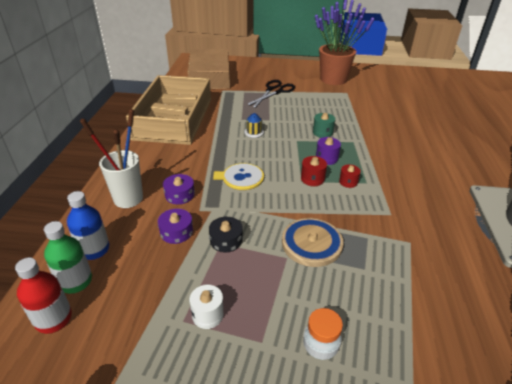

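View pics/wrist0.png

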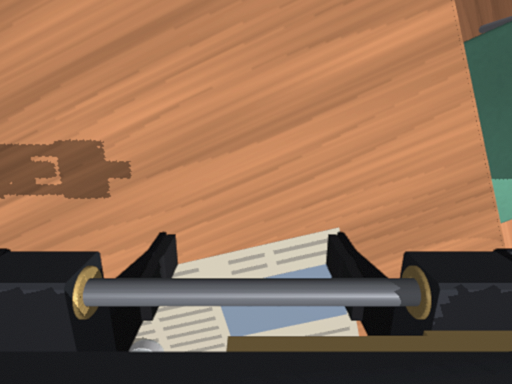

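The top view shows these parts:
- board (206,226)
- dark plinth (203,153)
- reds at (298,227), larger, and (296,264), smaller
- white (128,149)
- lantern (378,161)
- spare (394,241), lid (291,158) and pot (111,229)
- purple look-alikes at (209,110), (258,102) and (338,243)

The red meant is the larger one at (298,227), and the plinth is the black/grey one, not a purple one. I'll confirm both in a crop and measure.

```bash
cat > m.py <<'E'
from h import *
import sys
t=cam('top'); s=cam('side')
def blob(im,lo,hi,box):
    u0,u1,v0,v1=box
    hsv=cv2.cvtColor(im,cv2.COLOR_BGR2HSV)
    m=cv2.inRange(hsv,np.array(lo),np.array(hi)); k=np.zeros_like(m);k[v0:v1,u0:u1]=m[v0:v1,u0:u1]
    n,l,st,ce=cv2.connectedComponentsWithStats(k)
    i=1+np.argmax(st[1:,4]); return ce[i],st[i]
a=cv2.resize(t['im'][90:280,90:420],None,fx=2.4,fy=2.4,interpolation=cv2.INTER_CUBIC); cv2.imwrite('pics/tc.png',a)
b=cv2.resize(s['im'][100:330,170:380],None,fx=2.6,fy=2.6,interpolation=cv2.INTER_CUBIC); cv2.imwrite('pics/sc.png',b)
E
python3 m.py
```

```text
(no output)
```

View pics/tc.png

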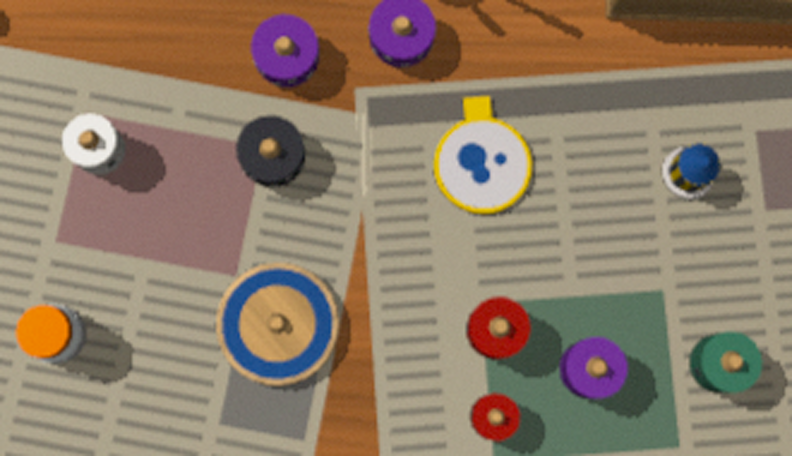

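View pics/sc.png

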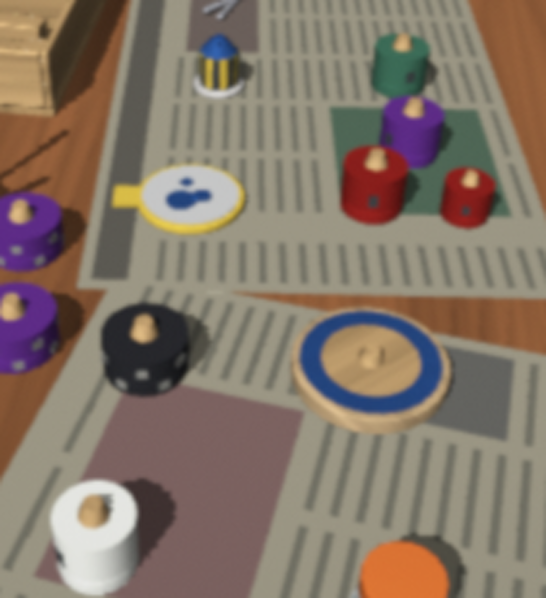

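Confirmed: the plinth is dark with pale stones at (202,152), and the larger red is at (298,226). Next I triangulate the dowel tips from both views.

```bash
cat > m2.py <<'E'
from h import *
t=cam('top'); s=cam('side')
T=lambda u,v:(90+(u+.5)/2.4-.5,90+(v+.5)/2.4-.5)
S=lambda u,v:(170+(u+.5)/2.6-.5,100+(v+.5)/2.6-.5)
P={'board':(T(279,321),S(371,351),.027),'plinth':(T(269,147),S(144,321),.046),'red':(T(499,325),S(376,154),.058),
'white':(T(88,137),S(92,500),.058),'lantern':(T(701,159),S(219,36),.058),'spare':(T(733,360),S(402,37),.058),'sred':(T(495,415),S(471,177),.05),'purp':(T(597,366),S(414,100),.05)}
for n,(a,b,z) in P.items():
    o1,d1=ray(t,*a);o2,d2=ray(s,*b)
    k=np.linalg.lstsq(np.c_[d1,-d2],o2-o1,rcond=None)[0]
    p,q=o1+d1*k[0],o2+d2*k[1]
    print(n,'tri',((p+q)/2).round(4),'gap',np.linalg.norm(p-q).round(4),'top',onz(t,*a,z)[:2].round(4),'side',onz(s,*b,z)[:2].round(4))
hsv=cv2.cvtColor(t['im'],cv2.COLOR_BGR2HSV)
def bl(c,lo,hi,box,z,n):
    hsv=cv2.cvtColor(c['im'],cv2.COLOR_BGR2HSV)
    m=cv2.inRange(hsv,np.array(lo),np.array(hi)); k=np.zeros_like(m);u0,u1,v0,v1=box;k[v0:v1,u0:u1]=m[v0:v1,u0:u1]
    ct=max(cv2.findContours(k,cv2.RETR_EXTERNAL,cv2.CHAIN_APPROX_NONE)[0],key=cv2.contourArea)
    pts=np.array([onz(c,*p[0],z)[:2] for p in ct],np.float32)
    e=cv2.fitEllipse(pts); print(n,'ellipse',np.round(e[0],4),np.round(e[1],4))
bl(t,(100,120,40),(125,255,255),(170,240,190,260),.015,'boardT')
bl(s,(100,120,40),(125,255,255),(270,360,200,280),.015,'boardS')
E
python3 m2.py
```

```text
board tri [0.4668 0.1002 0.0213] gap 0.0023 top [0.4675 0.0995] side [0.4662 0.1062]
plinth tri [0.6293 0.1143 0.044 ] gap 0.0002 top [0.6288 0.1141] side [0.629  0.1163]
red tri [ 0.467  -0.1029  0.0562] gap 0.0009 top [ 0.4673 -0.1028] side [ 0.4667 -0.1002]
white tri [0.6305 0.2807 0.0565] gap 0.0005 top [0.6304 0.2803] side [0.6299 0.2818]
lantern tri [ 0.6256 -0.2889  0.0587] gap 0.0028 top [ 0.6271 -0.2892] side [ 0.6243 -0.2896]
spare tri [ 0.4414 -0.3167  0.0565] gap 0.0003 top [ 0.4415 -0.3162] side [ 0.4415 -0.3137]
sred tri [ 0.3851 -0.1018  0.0409] gap 0.0024 top [ 0.3863 -0.1011] side [ 0.3862 -0.0885]
purp tri [ 0.4326 -0.1921  0.0587] gap 0.0002 top [ 0.433  -0.1937] side [ 0.431  -0.2066]
boardT ellipse [0.4663 0.1023] [0.0985 0.0995]
boardS ellipse [0.4655 0.1029] [0.096  0.0986]
```

```bash
cat > p.py <<'E'
from h import *
import sys
np.set_printoptions(suppress=True)
s=readout.read_state();R=Ro.from_quat(s['eef_rot']).as_matrix()
print('t',s['time'],'pos',s['ee_pos'].round(4),'w',round(s['width'],4),'F',s['ft_force'].round(1))
print('x',R[:,0].round(3),'y',R[:,1].round(3),'z',R[:,2].round(3),'jaw yaw',np.degrees(np.arctan2(R[1,0],R[0,0])).round(2),'q',s['joint_positions'].round(2))
if len(sys.argv)>3:
    d=np.array([float(a) for a in sys.argv[1:4]])-s['ee_pos']; print('tool delta mm',(R.T@d*1000).round(1))
E
python3 p.py .629 .114 .223
```

```text
t 0.35 pos [0.2484 0.5734 0.2224] w 0.0868 F [ 0.1 -0.3 -0.2]
x [ 0.398  0.918 -0.   ] y [-0. -0. -1.] z [-0.918  0.398  0.   ] jaw yaw 66.58 q [-1.18  0.33 -0.06  1.46  0.02  1.35 -0.09]
tool delta mm [-270.3   -0.5 -531.9]
```

Call:
{"api": "arm_command", "payload": {"targets": [[[-0.018, 0, -0.0354, 0, 0, 0], [-0.018, 0, -0.0354, 0, 0, 0], [-0.018, 0, -0.0354, 0, 0, 0], [-0.018, 0, -0.0354, 0, 0, 0], [-0.018, 0, -0.0354, 0, 0, 0], [-0.018, 0, -0.0354, 0, 0, 0], [-0.018, 0, -0.0354, 0, 0, 0], [-0.018, 0, -0.0354, 0, 0, 0], [-0.018, 0, -0.0354, 0, 0, 0], [-0.018, 0, -0.0354, 0, 0, 0], [-0.018, 0, -0.0354, 0, 0, 0], [-0.018, 0, -0.0354, 0, 0, 0]]], "hand": 1, "grip_force": 15}}

```text
time: 1.35
ee_pos: [0.5533, 0.2048, 0.2228]
eef_rot: [-0.591, -0.388, 0.388, 0.591]
ft_force: [1.2, 0.3, -0.1]
width: 0.0869
```

Call:
{"api": "arm_command", "payload": {"targets": [[[0, 0, 0, 0, 7, 0], [0, 0, 0, 0, 7, 0], [0, 0, 0, 0, 7, 0], [0, 0, 0, 0, 7, 0], [0, 0, 0, 0, 7, 0], [0, 0, 0, 0, 7, 0], [0, 0, 0, 0, 7, 0], [0, 0, 0, 0, 7, 0], [0, 0, 0, 0, 7, 0], [0, 0, 0, 0, 7, 0], [0, 0, 0, 0, 7, 0], [0, 0, 0, 0, 7, 0]]]}}

```text
time: 2.35
ee_pos: [0.5523, 0.2065, 0.2226]
eef_rot: [-0.699, 0.109, -0.109, 0.699]
ft_force: [0.7, -0.2, -0.5]
width: 0.0871
```

Call:
{"api": "arm_command", "payload": {"targets": [[[0, 0, 0, 0, 7, 0], [0, 0, 0, 0, 7, 0], [0, 0, 0, 0, 7, 0], [0, 0, 0, 0, 7, 0], [0, 0, 0, 0, 7, 0], [0, 0, 0, 0, 7, 0], [0, 0, 0, 0, 0, 0]]]}}

```text
time: 2.93
ee_pos: [0.5523, 0.2065, 0.2226]
eef_rot: [-0.613, 0.352, -0.352, 0.613]
ft_force: [0.2, 0.1, -1.4]
width: 0.0868
```

```bash
python3 p.py .629 .114 .2; python3 -c "
from h import *
c=cam('wrist');cv2.imwrite('pics/w1.png',c['im']);print(np.array(c['mount']).round(3))"
```

```text
t 2.9333 pos [0.5523 0.2065 0.2226] w 0.0868 F [ 0.2  0.1 -1.4]
x [ 0.504 -0.864 -0.   ] y [ 0.  0. -1.] z [0.864 0.504 0.   ] jaw yaw -59.76 q [-0.84  0.27  0.49  1.58 -0.13  1.32 -1.38]
tool delta mm [118.6  22.6  19.6]
[[ 1.    -0.001 -0.001  0.   ]
 [ 0.001 -0.3    0.954 -0.163]
 [-0.001 -0.954 -0.3    0.082]
 [ 0.     0.     0.     1.   ]]
```

View pics/w1.png

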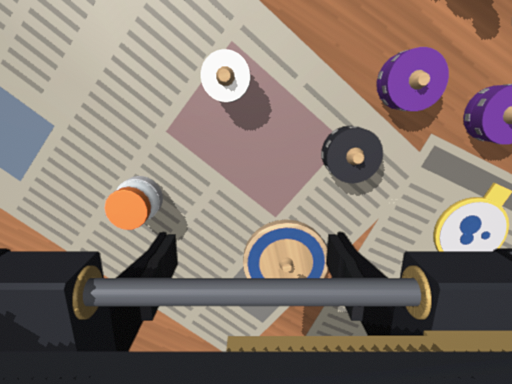

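The wrist view shows the plinth dowel at (356,157), the white dowel at (225,76), and the board dowel at (289,265), partly behind the bar.

```bash
python3 - <<'E'
from h import *
c=cam('wrist')
for n,u,v,z in(('plinth',356,156.5,.046),('white',224.5,75.5,.058),('board',288,264.5,.027)): print(n,onz(c,u,v,z).round(4))
g=cv2.cvtColor(c['im'],cv2.COLOR_BGR2HSV)
for n,m,box,z in(('plinth top',cv2.inRange(g,(0,0,0),(180,130,75)),(310,390,115,190),.034),('white top',cv2.inRange(g,(0,0,190),(180,60,255)),(195,255,45,105),.046)):
    k=np.zeros_like(m);u0,u1,v0,v1=box;k[v0:v1,u0:u1]=m[v0:v1,u0:u1]
    ct=max(cv2.findContours(k,cv2.RETR_EXTERNAL,cv2.CHAIN_APPROX_NONE)[0],key=cv2.contourArea)
    p=np.array([onz(c,*q[0],z)[:2] for q in ct],np.float32); e=cv2.fitEllipse(p); print(n,np.round(e[0],4),np.round(e[1],4))
E
```

```text
plinth [0.63   0.1185 0.046 ]
white [0.6288 0.283  0.058 ]
board [0.4704 0.1029 0.027 ]
plinth top [0.6288 0.1183] [0.061  0.0697]
white top [0.6296 0.2876] [0.0515 0.0596]
```

```bash
python3 p.py .6295 .116 .12
```

```text
t 3.0333 pos [0.5523 0.2066 0.2226] w 0.0871 F [ 0.7  0.4 -0. ]
x [ 0.513 -0.859 -0.   ] y [ 0.  0. -1.] z [0.859 0.513 0.   ] jaw yaw -59.16 q [-0.84  0.27  0.49  1.58 -0.13  1.32 -1.37]
tool delta mm [117.4 102.6  19.9]
```

Call:
{"api": "arm_command", "payload": {"targets": [[[0.0293, 0.0256, 0.005, 0, 0, 0], [0.0293, 0.0256, 0.005, 0, 0, 0], [0.0293, 0.0256, 0.005, 0, 0, 0], [0.0293, 0.0256, 0.005, 0, 0, 0], [0, 0, 0, 0, 0, 0], [0, 0, 0, 0, 0, 0]]]}}

```text
time: 3.53
ee_pos: [0.6289, 0.1133, 0.1181]
eef_rot: [0.615, -0.351, 0.35, -0.613]
ft_force: [-0.9, 0.7, -0.4]
width: 0.0872
```

```bash
python3 p.py .6295 .116 .008; python3 -c "
from h import *
c=cam('wrist');cv2.imwrite('pics/w2.png',c['im'])"
```

```text
t 3.5333 pos [0.6289 0.1133 0.1181] w 0.0872 F [-0.9  0.7 -0.4]
x [ 0.509 -0.861  0.   ] y [-0.003 -0.002 -1.   ] z [ 0.861  0.509 -0.004] jaw yaw -59.4 q [-0.64  0.47  0.51  1.57 -0.24  1.17 -1.11]
tool delta mm [ -2.  110.1   2.3]
```

View pics/w2.png

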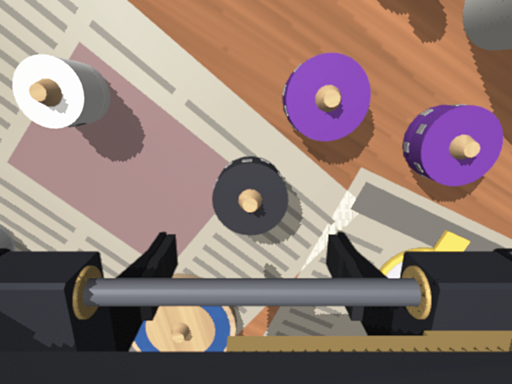

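The plinth dowel tip is now at about (248,203), with the jaws straddling the plinth.

```bash
python3 - <<'E'
from h import *
c=cam('wrist')
print(onz(c,248,204,.046)); print(onz(c,180,332,.027))
E
```

```text
[0.62903445 0.11866569 0.046     ]
[0.4712677  0.10548087 0.027     ]
```

Call:
{"api": "arm_command", "payload": {"targets": [[[-0.0029, 0.0, 0.0028, 0, 0, 0], [0, 0.027, 0, 0, 0, 0], [0, 0.027, 0, 0, 0, 0], [0, 0.027, 0, 0, 0, 0], [0, 0.02, 0, 0, 0, 0], [0, 0.009, 0, 0, 0, 0], [0, 0, 0, 0, 0, 0], [0, 0, 0, 0, 0, 0]]]}}

```text
time: 4.3
ee_pos: [0.6307, 0.1207, 0.0114]
eef_rot: [-0.614, 0.35, -0.35, 0.615]
ft_force: [0.5, -0.6, 0.7]
width: 0.0871
```

Call:
{"api": "arm_command", "payload": {"targets": [[[0, 0, 0, 0, 0, 0], [0, 0, 0, 0, 0, 0], [0, 0, 0, 0, 0, 0], [0, 0, 0, 0, 0, 0], [0, 0, 0, 0, 0, 0], [0, 0, 0, 0, 0, 0]]], "hand": 0, "grip_force": 20}}

```text
time: 4.8
ee_pos: [0.6306, 0.1196, 0.0108]
eef_rot: [-0.614, 0.35, -0.351, 0.614]
ft_force: [-0.8, -0.6, 4.9]
width: 0.0634
```

```bash
python3 p.py .467 .103 .1; python3 -c "
from h import *
c=cam('wrist');cv2.imwrite('pics/w3.png',c['im'])"
```

```text
t 4.8 pos [0.6306 0.1196 0.0108] w 0.0634 F [-0.8 -0.6  4.9]
x [ 0.509 -0.861  0.   ] y [ 0.001  0.    -1.   ] z [0.861 0.509 0.001] jaw yaw -59.43 q [-0.61  0.59  0.46  1.64 -0.31  0.98 -1.08]
tool delta mm [ -68.9  -89.3 -149.2]
```

View pics/w3.png

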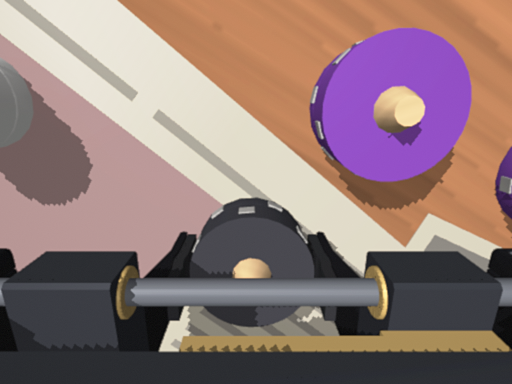

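Width reads 63.4 mm, so the 64 mm plinth is gripped. I lift and carry it above the board.

Call:
{"api": "arm_command", "payload": {"targets": [[[0, -0.02, 0, 0, 0, 0], [0, -0.035, 0, 0, 0, 0], [0, -0.035, 0, 0, 0, 0], [-0.0115, 0, -0.0248, 0, 0, 0], [-0.0115, 0, -0.0248, 0, 0, 0], [-0.0115, 0, -0.0248, 0, 0, 0], [-0.0115, 0, -0.0248, 0, 0, 0], [-0.0115, 0, -0.0248, 0, 0, 0], [-0.0115, 0, -0.0248, 0, 0, 0], [0, 0, 0, 0, 0, 0], [0, 0, 0, 0, 0, 0], [0, 0, 0, 0, 0, 0]]]}}

```text
time: 5.85
ee_pos: [0.4674, 0.1036, 0.1005]
eef_rot: [-0.614, 0.35, -0.351, 0.615]
ft_force: [-0.5, 0.5, -1.1]
width: 0.0638
```

```bash
python3 p.py .467 .103 .1; python3 -c "
from h import *
for n in('top','side'):
  c=cam(n)
  for q in((.467,.103,.015),):
    print(n,proj(c,q), proj(c,c['s']['ee_pos']))
  u,v=proj(c,(.467,.103,.07)).astype(int)
  a=c['im'][max(0,v-75):v+75,u-100:u+100]; cv2.imwrite(f'pics/{n}4.png',cv2.resize(a,None,fx=3.5,fy=3.5,interpolation=cv2.INTER_CUBIC)); print(u-100,max(0,v-75))
"
```

```text
t 5.85 pos [0.4674 0.1036 0.1005] w 0.0638 F [-0.5  0.5 -1.1]
x [ 0.509 -0.861 -0.   ] y [ 0.001  0.001 -1.   ] z [0.861 0.509 0.001] jaw yaw -59.41 q [-0.81  0.12  0.53  2.01 -0.07  1.03 -1.28]
tool delta mm [ 0.3  0.5 -0.7]
top [204.84160028 224.02289259] [201.17633156 220.9184184 ]
102 147
side [311.33229237 237.9456208 ] [315.75067868 203.89198771]
214 141
```

View pics/side4.png

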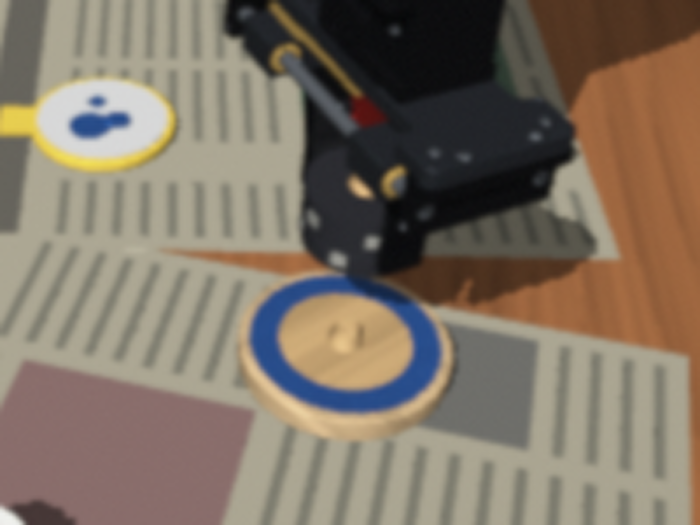

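View pics/top4.png

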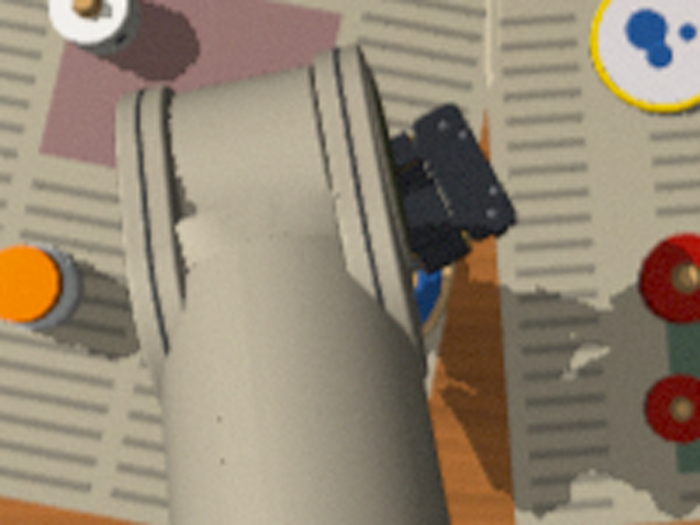

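```bash
python3 - <<'E'
from h import *
c=cam('side')
print('board tip exp',proj(c,(.467,.103,.027)),'seen',(312.9,237.3))
for x,y in((.4674,.1036),(.469,.105),(.465,.102)):
  a=np.linspace(0,6.28,100)
  for z in (.0897,.1237):
    p=np.array([proj(c,(x+.032*np.cos(t),y+.032*np.sin(t),z)) for t in a]);print(x,y,z,'min u',p.min(0).round(1),'max',p.max(0).round(1))
E
```

```text
board tip exp [311.9729047  233.43196459] seen (312.9, 237.3)
0.4674 0.1036 0.0897 min u [297.3 197. ] max [333.5 220.9]
0.4674 0.1036 0.1237 min u [298.8 182.3] max [336.2 205.9]
0.469 0.105 0.0897 min u [296.3 197.4] max [332.6 221.3]
0.469 0.105 0.1237 min u [297.8 182.7] max [335.3 206.4]
0.465 0.102 0.0897 min u [298.6 196.5] max [334.8 220.4]
0.465 0.102 0.1237 min u [300.2 181.9] max [337.5 205.4]
```

```bash
python3 - <<'E'
from h import *
c=cam('side')
im=c['im'].copy()
a=cv2.resize(im[170:255,275:365],None,fx=7,fy=7,interpolation=cv2.INTER_CUBIC)
a=cv2.convertScaleAbs(a,alpha=1.6,beta=20)
def dr(x,y,z,r,col):
  for t in np.linspace(0,6.28,60):
    u,v=proj(c,(x+r*np.cos(t),y+r*np.sin(t),z)); cv2.circle(a,(int((u-275+.5)*7),int((v-170+.5)*7)),1,col,-1)
dr(.4674,.1036,.0897,.032,(0,255,0));dr(.4674,.1036,.1237,.032,(0,255,0));dr(.466,.1025,.015,.0485,(0,0,255));dr(.466,.1025,.027,.006,(0,0,255))
cv2.imwrite('pics/s5.png',a)
E
```

```text
(no output)
```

View pics/s5.png

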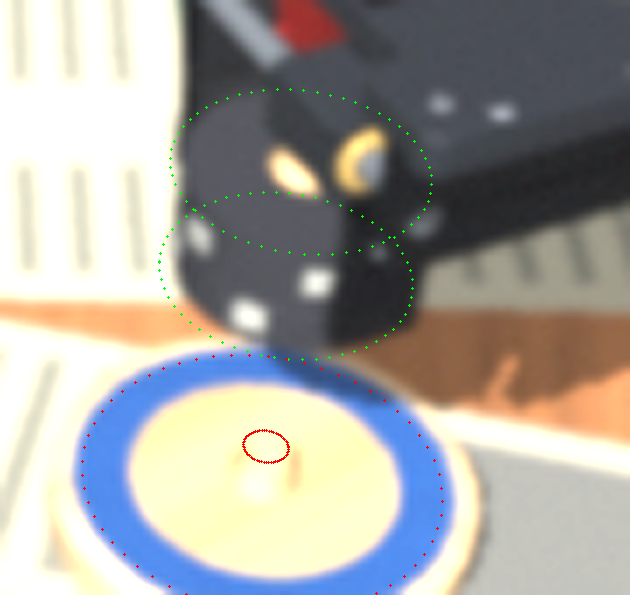

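Overlaying the known sizes on the side view puts the plinth about 1 mm from the board axis. I lower it.

Call:
{"api": "arm_command", "payload": {"targets": [[[0, 0.02, 0.001, 0, 0, 0], [0, 0.02, 0, 0, 0, 0], [0, 0.01, 0, 0, 0, 0], [0, 0.006, 0, 0, 0, 0], [0, 0.006, 0, 0, 0, 0], [0, 0.006, 0, 0, 0, 0], [0, 0.004, 0, 0, 0, 0], [0, 0.002, 0, 0, 0, 0], [0, 0, 0, 0, 0, 0]]]}}

```text
time: 6.8
ee_pos: [0.4679, 0.1039, 0.0261]
eef_rot: [-0.614, 0.35, -0.35, 0.614]
ft_force: [-0.0, 0.5, -0.8]
width: 0.0636
```

```bash
python3 p.py .467 .103 .0258
```

```text
t 6.8 pos [0.4679 0.1039 0.0261] w 0.0636 F [-0.   0.5 -0.8]
x [ 0.509 -0.861 -0.   ] y [ 0.  0. -1.] z [0.861 0.509 0.   ] jaw yaw -59.42 q [-0.77  0.25  0.51  2.06 -0.16  0.86 -1.21]
tool delta mm [ 0.3  0.3 -1.2]
```

It is at seated height with no contact force, so I release and go up.

Call:
{"api": "arm_command", "payload": {"targets": [[[0, 0.001, 0, 0, 0, 0], [0, 0, 0, 0, 0, 0], [0, 0, 0, 0, 0, 0], [0, 0, 0, 0, 0, 0], [0, -0.025, 0, 0, 0, 0], [0, -0.035, 0, 0, 0, 0], [0, -0.035, 0, 0, 0, 0], [0, -0.03, 0, 0, 0, 0], [0, 0, -0.04, 0, 0, 0], [0, 0, -0.04, 0, 0, 0], [0, 0, 0, 0, 0, 0], [0, 0, 0, 0, 0, 0]]], "hand": 1}}

```text
time: 7.8
ee_pos: [0.3979, 0.0628, 0.1507]
eef_rot: [-0.613, 0.351, -0.35, 0.615]
ft_force: [0.3, 0.6, 0.3]
width: 0.0875
```

```bash
python3 p.py .467 -.103 .15; python3 - <<'E'
from h import *
c=cam('side');im=c['im'];cv2.imwrite('pics/s6.png',cv2.resize(im[130:290,220:400],None,fx=4,fy=4,interpolation=cv2.INTER_CUBIC))
c=cam('wrist');cv2.imwrite('pics/w6.png',c['im'])
E
```

```text
t 7.8 pos [0.3979 0.0628 0.1507] w 0.0875 F [0.3 0.6 0.3]
x [ 0.508 -0.861 -0.002] y [ 0.001  0.003 -1.   ] z [0.861 0.508 0.003] jaw yaw -59.46 q [-0.82 -0.16  0.52  2.12  0.08  1.16 -1.38]
tool delta mm [177.9   0.2 -24.7]
```

View pics/s6.png

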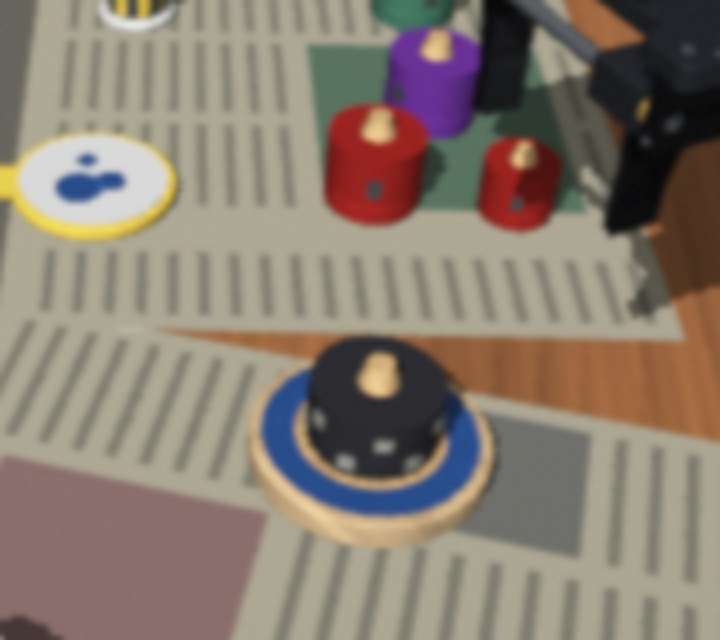

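View pics/w6.png

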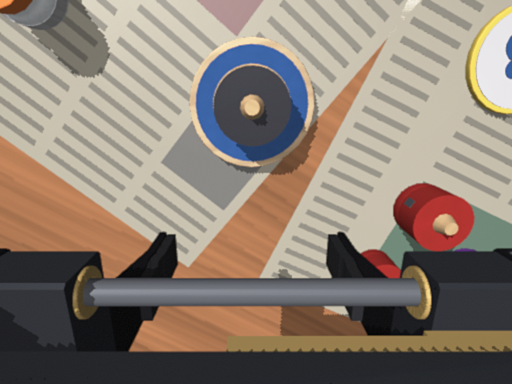

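The plinth sits flat and centred in the ring (side crop (378,400); wrist dowel (251,103)). Next is the red section.

```bash
python3 - <<'E'
from h import *
c=cam('wrist')
print('plinth tip',onz(c,251,103,.061),'red',onz(c,454,228,.058))
E
python3 p.py .433 -.122 .15
```

```text
plinth tip [0.46792004 0.10454044 0.061     ] red [ 0.46789547 -0.10600327  0.058     ]
t 7.95 pos [0.3996 0.0636 0.1504] w 0.0871 F [-0.4  0.4  1.1]
x [ 0.509 -0.861  0.   ] y [ 0.001  0.    -1.   ] z [0.861 0.509 0.001] jaw yaw -59.41 q [-0.82 -0.15  0.52  2.12  0.08  1.15 -1.38]
tool delta mm [176.8   0.4 -65.8]
```

Call:
{"api": "arm_command", "payload": {"targets": [[[0.0295, 0, -0.011, 0, 0, 0], [0.0295, 0, -0.011, 0, 0, 0], [0.0295, 0, -0.011, 0, 0, 0], [0.0295, 0, -0.011, 0, 0, 0], [0.0295, 0, -0.011, 0, 0, 0], [0.0295, 0, -0.011, 0, 0, 0], [0, 0, 0, 0, 0, 0], [0, 0, 0, 0, 0, 0]]]}}

```text
time: 8.62
ee_pos: [0.4328, -0.1245, 0.15]
eef_rot: [0.614, -0.351, 0.352, -0.613]
ft_force: [-0.1, 0.4, 0.2]
width: 0.0868
```

```bash
python3 p.py .467 -.103 .02; python3 - <<'E'
from h import *
c=cam('wrist');cv2.imwrite('pics/w7.png',c['im'])
c=cam('top')
u,v=proj(c,(.4665,.103,.061));print(u,v)
cv2.imwrite('pics/t7.png',cv2.resize(c['im'][170:260,150:320],None,fx=4.5,fy=4.5,interpolation=cv2.INTER_CUBIC))
E
```

```text
t 8.6167 pos [ 0.4328 -0.1245  0.15  ] w 0.0868 F [-0.1  0.4  0.2]
x [ 0.506 -0.863  0.002] y [-0.001 -0.002 -1.   ] z [ 0.863  0.506 -0.002] jaw yaw -59.6 q [-0.65 -0.05  0.83  2.03  0.04  1.14 -0.88]
tool delta mm [ -1.4 130.   40.6]
203.0826866265134 222.7553997892131
```

View pics/w7.png

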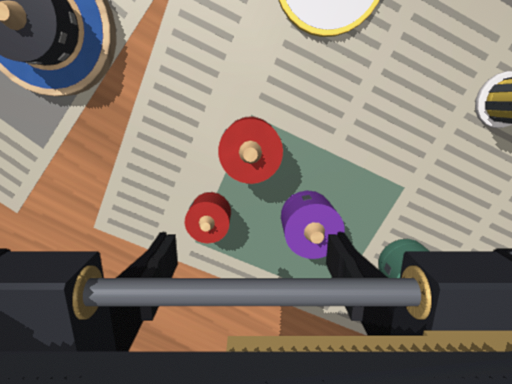

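View pics/t7.png

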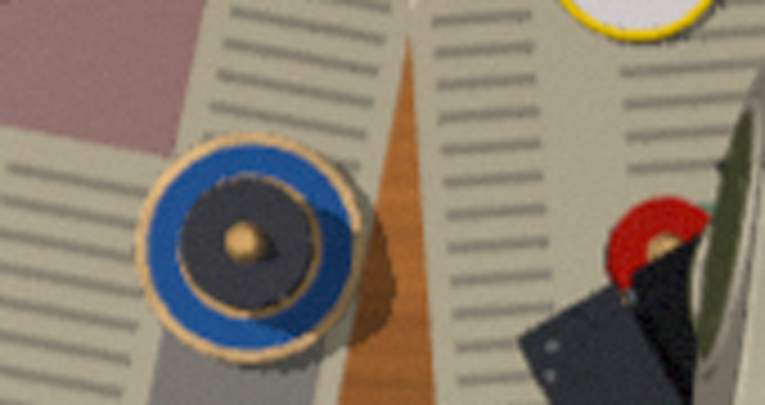

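The red's dowel is at (250,152). The smaller red (207,223) and the purple (316,232) are clear of the finger tracks. The plinth tip in the top view is at (203.6,223.2), agreeing with (.4665,.103).

```bash
python3 - <<'E'
from h import *
c=cam('wrist')
print('red',onz(c,250,152,.058))
E
python3 p.py .467 -.104 .02
```

```text
red [ 0.46695117 -0.1004417   0.058     ]
t 8.7667 pos [ 0.4325 -0.1219  0.1499] w 0.087 F [1.  0.4 0.9]
x [ 0.51 -0.86  0.  ] y [-0.001 -0.001 -1.   ] z [ 0.86   0.51  -0.001] jaw yaw -59.33 q [-0.65 -0.05  0.82  2.03  0.04  1.14 -0.88]
tool delta mm [  2.2 129.9  39. ]
```

Call:
{"api": "arm_command", "payload": {"targets": [[[0.0005, 0, 0.02, 0, 0, 0], [0, 0, 0.02, 0, 0, 0], [0, 0.03, 0, 0, 0, 0], [0, 0.035, 0, 0, 0, 0], [0, 0.035, 0, 0, 0, 0], [0, 0.025, 0, 0, 0, 0], [0, 0.01, 0, 0, 0, 0], [0, 0, 0, 0, 0, 0], [0, 0, 0, 0, 0, 0], [0, 0, 0, 0, 0, 0]]]}}

```text
time: 9.6
ee_pos: [0.4681, -0.1026, 0.0166]
eef_rot: [-0.614, 0.35, -0.351, 0.615]
ft_force: [-0.4, 1.6, 0.7]
width: 0.0871
```

Call:
{"api": "arm_command", "payload": {"targets": [[[0, 0, 0, 0, 0, 0], [0, 0, 0, 0, 0, 0], [0, 0, 0, 0, 0, 0], [0, 0, 0, 0, 0, 0], [0, 0, 0, 0, 0, 0], [0, 0, 0, 0, 0, 0], [0, 0, 0, 0, 0, 0]]], "hand": 0}}

```text
time: 10.18
ee_pos: [0.4669, -0.1028, 0.0152]
eef_rot: [-0.614, 0.35, -0.35, 0.614]
ft_force: [-0.5, -0.0, 2.8]
width: 0.0556
```

```bash
python3 p.py .4665 .103 .14; python3 - <<'E'
from h import *
c=cam('wrist');cv2.imwrite('pics/w8.png',c['im'])
c=cam('side');cv2.imwrite('pics/s8.png',cv2.resize(c['im'][110:220,260:400],None,fx=5,fy=5,interpolation=cv2.INTER_CUBIC))
E
```

```text
t 10.1833 pos [ 0.4669 -0.1028  0.0152] w 0.0556 F [-0.5 -0.   2.8]
x [ 0.509 -0.861 -0.   ] y [ 0.  0. -1.] z [0.861 0.509 0.   ] jaw yaw -59.42 q [-0.57  0.31  0.77  2.08 -0.29  0.85 -0.66]
tool delta mm [-177.4 -124.7  104.4]
```

View pics/w8.png

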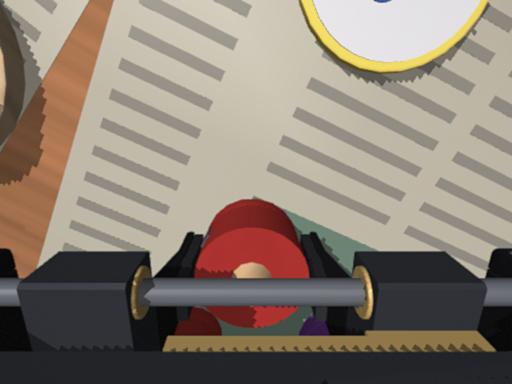

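View pics/s8.png

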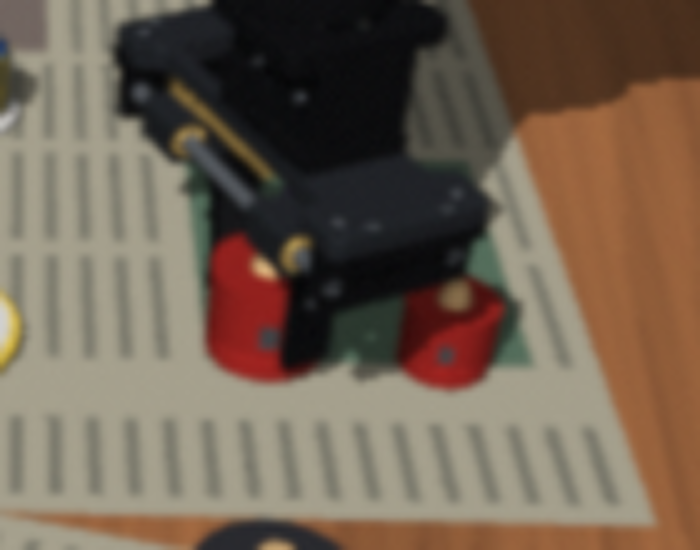

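The red section is gripped at 55.6 mm. I carry it above the plinth.

Call:
{"api": "arm_command", "payload": {"targets": [[[0, -0.02, 0, 0, 0, 0], [0, -0.035, 0, 0, 0, 0], [0, -0.035, 0, 0, 0, 0], [-0.0296, 0, 0.0174, 0, 0, 0], [-0.0296, 0, 0.0174, 0, 0, 0], [-0.0296, 0, 0.0174, 0, 0, 0], [-0.0296, 0, 0.0174, 0, 0, 0], [-0.0296, 0, 0.0174, 0, 0, 0], [-0.0296, 0, 0.0174, 0, 0, 0], [0, 0, 0, 0, 0, 0], [0, 0, 0, 0, 0, 0], [0, 0, 0, 0, 0, 0]]]}}

```text
time: 11.28
ee_pos: [0.4662, 0.1025, 0.1049]
eef_rot: [0.614, -0.351, 0.35, -0.614]
ft_force: [0.0, -0.1, -0.8]
width: 0.0555
```

```bash
python3 p.py .4665 .103 .0642; python3 - <<'E'
from h import *
c=cam('side'); p=c['s']['ee_pos']; zo=p[2]-.0152
u0,v0=270,150;k=7
a=cv2.convertScaleAbs(cv2.resize(c['im'][v0:v0+85,u0:u0+100],None,fx=k,fy=k,interpolation=cv2.INTER_CUBIC),alpha=1.4,beta=10)
def dr(x,y,z,r,col):
  for t in np.linspace(0,6.28,60):
    u,v=proj(c,(x+r*np.cos(t),y+r*np.sin(t),z)); cv2.circle(a,(int((u-u0+.5)*k),int((v-v0+.5)*k)),1,col,-1)
dr(p[0],p[1],zo,.028,(0,255,0));dr(p[0],p[1],zo+.046,.028,(0,255,0));dr(.4665,.103,.049,.032,(0,0,255));dr(.4665,.103,.061,.006,(0,0,255))
cv2.imwrite('pics/s9.png',a)
E
```

```text
t 11.2833 pos [0.4662 0.1025 0.1049] w 0.0555 F [ 0.  -0.1 -0.8]
x [ 0.509 -0.861  0.   ] y [-0.    -0.001 -1.   ] z [ 0.861  0.509 -0.001] jaw yaw -59.43 q [-0.95  0.12  0.68  2.01 -0.09  1.04 -1.27]
tool delta mm [-0.3 40.7  0.5]
```

View pics/s9.png

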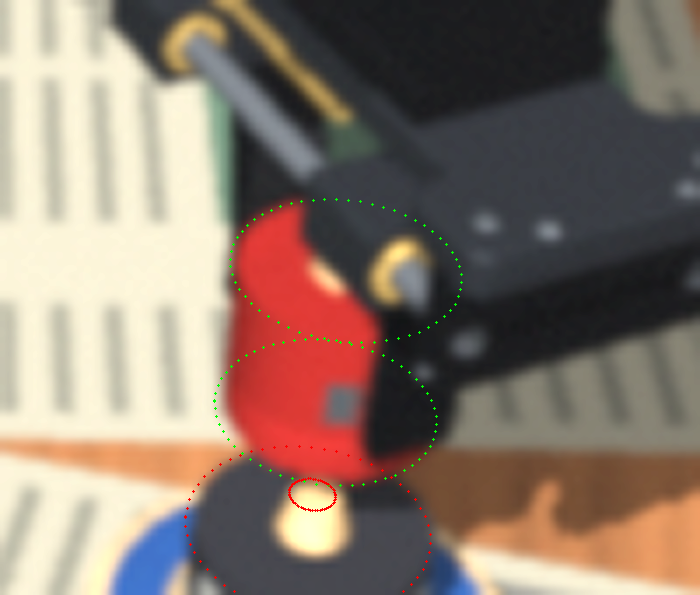

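The red lands within about 2 mm of the plinth axis. I nudge it and lower.

Call:
{"api": "arm_command", "payload": {"targets": [[[0, 0.012, 0.001, 0, 0, 0], [0, 0.01, 0, 0, 0, 0], [0, 0.006, 0, 0, 0, 0], [0, 0.006, 0, 0, 0, 0], [0, 0.004, 0, 0, 0, 0], [0, 0.0025, 0, 0, 0, 0], [0, 0, 0, 0, 0, 0], [0, 0, 0, 0, 0, 0]]]}}

```text
time: 12.0
ee_pos: [0.4674, 0.1036, 0.0647]
eef_rot: [-0.614, 0.35, -0.351, 0.614]
ft_force: [0.6, -0.4, -0.2]
width: 0.0556
```

```bash
python3 p.py .467 .1035 .0642
```

```text
t 12.0 pos [0.4674 0.1036 0.0647] w 0.0556 F [ 0.6 -0.4 -0.2]
x [ 0.509 -0.861  0.   ] y [ 0.  0. -1.] z [0.861 0.509 0.   ] jaw yaw -59.44 q [-0.93  0.19  0.67  2.05 -0.15  0.95 -1.22]
tool delta mm [-0.1  0.5 -0.4]
```

Call:
{"api": "arm_command", "payload": {"targets": [[[0, 0.001, 0, 0, 0, 0], [0, 0, 0, 0, 0, 0], [0, 0, 0, 0, 0, 0], [0, 0, 0, 0, 0, 0], [0, -0.025, 0, 0, 0, 0], [0, -0.035, 0, 0, 0, 0], [0, -0.035, 0, 0, 0, 0], [0, -0.005, 0, 0, 0, 0], [0, 0, 0, 0, 0, 0]]], "hand": 1}}

```text
time: 12.75
ee_pos: [0.4687, 0.1044, 0.1659]
eef_rot: [-0.613, 0.35, -0.351, 0.616]
ft_force: [-0.3, -0.5, 0.4]
width: 0.087
```

Call:
{"api": "arm_command", "payload": {"targets": [[[-0.0118, 0, 0.031, 0, 0, 0], [-0.0118, 0, 0.031, 0, 0, 0], [-0.0118, 0, 0.031, 0, 0, 0], [-0.0118, 0, 0.031, 0, 0, 0], [-0.0118, 0, 0.031, 0, 0, 0], [-0.0118, 0, 0.031, 0, 0, 0], [0, 0, 0, 0, 0, 0], [0, 0, 0, 0, 0, 0], [0, 0, 0, 0, 0, 0]]]}}

```text
time: 13.5
ee_pos: [0.5909, 0.2581, 0.162]
eef_rot: [0.615, -0.351, 0.351, -0.613]
ft_force: [-0.3, -0.5, 0.0]
width: 0.0866
```

```bash
python3 p.py .63 .282 .015; python3 - <<'E'
from h import *
c=cam('wrist');cv2.imwrite('pics/w10.png',c['im'])
c=cam('side');cv2.imwrite('pics/s10.png',cv2.resize(c['im'][130:290,180:380],None,fx=3.5,fy=3.5,interpolation=cv2.INTER_CUBIC))
c=cam('top');cv2.imwrite('pics/t10.png',cv2.resize(c['im'][120:280,60:280],None,fx=3.5,fy=3.5,interpolation=cv2.INTER_CUBIC))
E
```

```text
t 13.5 pos [0.5909 0.2581 0.162 ] w 0.0866 F [-0.3 -0.5  0. ]
x [ 0.508 -0.861  0.001] y [-0.002 -0.002 -1.   ] z [ 0.861  0.508 -0.002] jaw yaw -59.47 q [-0.94  0.46  0.62  1.51 -0.28  1.26 -1.32]
tool delta mm [ -0.9 146.9  46.2]
```

View pics/w10.png

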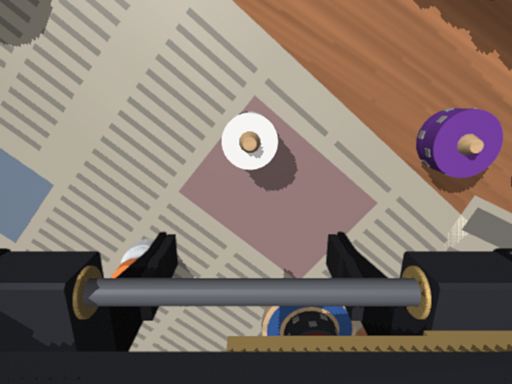

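View pics/s10.png

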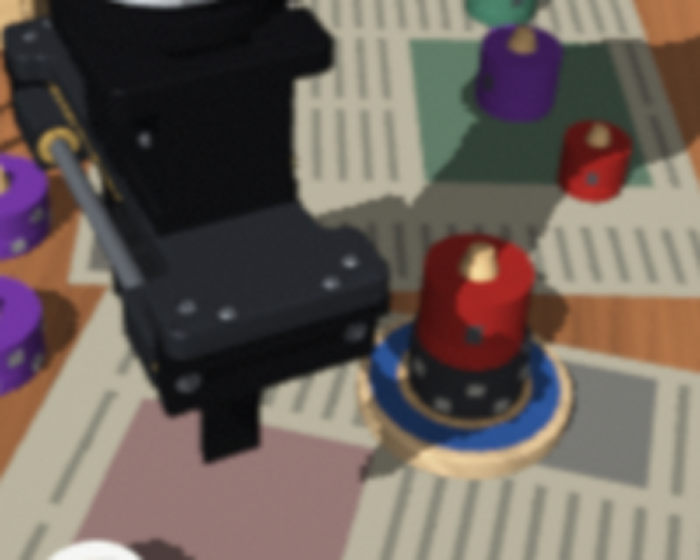

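View pics/t10.png

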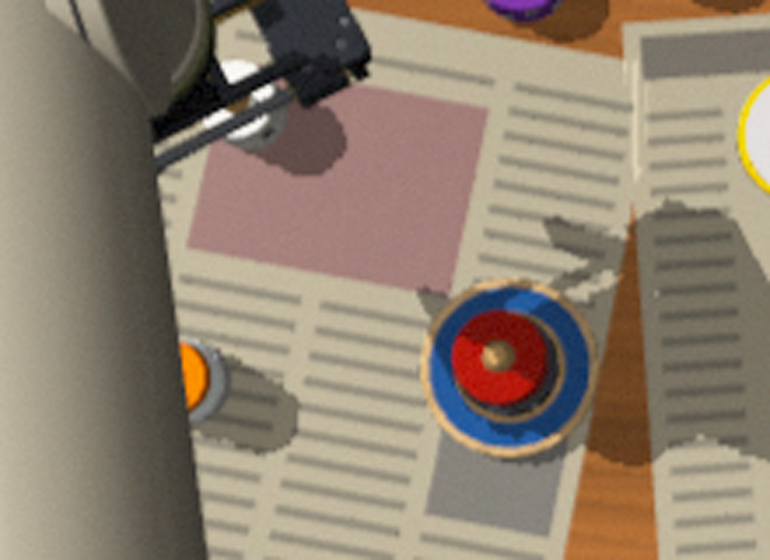

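The red is seated upright on the plinth (side crop (475,300); top crop dowel (498,355)). The white's dowel is at wrist (250,140). I measure both.

```bash
python3 - <<'E'
from h import *
c=cam('top');print('red tip top',onz(c,60+498.5/3.5-.5,120+355/3.5-.5,.107))
c=cam('side');print('red tip side',onz(c,180+483/3.5-.5,130+252/3.5-.5,.107))
c=cam('wrist');print('white',onz(c,250,139,.058))
E
python3 p.py .63 .282 .015
```

```text
red tip top [0.46697112 0.10146184 0.107     ]
red tip side [0.46542603 0.10449077 0.107     ]
white [0.63337339 0.28504731 0.058     ]
t 13.8 pos [0.5912 0.2588 0.164 ] w 0.0865 F [-0.1 -0.1  1.5]
x [ 0.508 -0.861 -0.001] y [ 0.     0.001 -1.   ] z [0.861 0.508 0.001] jaw yaw -59.46 q [-0.94  0.46  0.62  1.51 -0.28  1.26 -1.32]
tool delta mm [ -0.2 149.   45.2]
```

Call:
{"api": "arm_command", "payload": {"targets": [[[0, 0, 0.023, 0, 0, 0], [0, 0, 0.023, 0, 0, 0], [0, 0.035, 0, 0, 0, 0], [0, 0.035, 0, 0, 0, 0], [0, 0.035, 0, 0, 0, 0], [0, 0.03, 0, 0, 0, 0], [0, 0.014, 0, 0, 0, 0], [0, 0, 0, 0, 0, 0], [0, 0, 0, 0, 0, 0], [0, 0, 0, 0, 0, 0]]]}}

```text
time: 14.63
ee_pos: [0.6324, 0.2831, 0.0172]
eef_rot: [-0.613, 0.35, -0.351, 0.615]
ft_force: [-0.5, 0.3, 0.2]
width: 0.0872
```

Call:
{"api": "arm_command", "payload": {"targets": [[[0, 0, 0, 0, 0, 0], [0, 0, 0, 0, 0, 0], [0, 0, 0, 0, 0, 0], [0, 0, 0, 0, 0, 0], [0, 0, 0, 0, 0, 0], [0, 0, 0, 0, 0, 0], [0, 0, 0, 0, 0, 0], [0, 0, 0, 0, 0, 0]]], "hand": 0}}

```text
time: 15.3
ee_pos: [0.6309, 0.2827, 0.0147]
eef_rot: [-0.614, 0.35, -0.35, 0.614]
ft_force: [-0.5, 0.5, 0.8]
width: 0.0496
```

```bash
python3 p.py .4665 .103 .16
```

```text
t 15.3 pos [0.6309 0.2827 0.0147] w 0.0496 F [-0.5  0.5  0.8]
x [ 0.509 -0.861 -0.   ] y [-0.  0. -1.] z [ 0.861  0.509 -0.   ] jaw yaw -59.42 q [-0.86  0.71  0.54  1.49 -0.4   1.06 -1.26]
tool delta mm [  71.  -145.3 -233. ]
```

Call:
{"api": "arm_command", "payload": {"targets": [[[0, -0.02, 0, 0, 0, 0], [0, -0.035, 0, 0, 0, 0], [0, -0.035, 0, 0, 0, 0], [0, -0.035, 0, 0, 0, 0], [0, -0.02, 0, 0, 0, 0], [0, 0, 0, 0, 0, 0]]]}}

```text
time: 15.8
ee_pos: [0.6333, 0.2832, 0.1654]
eef_rot: [-0.612, 0.349, -0.352, 0.616]
ft_force: [0.9, 0.3, -0.1]
width: 0.0496
```

Call:
{"api": "arm_command", "payload": {"targets": [[[0.0089, 0, -0.0291, 0, 0, 0], [0.0089, 0, -0.0291, 0, 0, 0], [0.0089, 0, -0.0291, 0, 0, 0], [0.0089, 0, -0.0291, 0, 0, 0], [0.0089, 0, -0.0291, 0, 0, 0], [0.0089, 0, -0.0291, 0, 0, 0], [0.0089, 0, -0.0291, 0, 0, 0], [0.0089, 0, -0.0291, 0, 0, 0], [0, 0, 0, 0, 0, 0], [0, 0, 0, 0, 0, 0], [0, 0, 0, 0, 0, 0], [0, 0, 0, 0, 0, 0]]]}}

```text
time: 16.8
ee_pos: [0.4671, 0.1036, 0.1595]
eef_rot: [0.614, -0.35, 0.35, -0.614]
ft_force: [-0.2, -0.2, -0.1]
width: 0.0494
```

```bash
python3 p.py .467 .1035 .1097; cat > ov.py <<'E'
from h import *
import sys
off,H,r,zt,rt,out=float(sys.argv[1]),float(sys.argv[2]),float(sys.argv[3]),float(sys.argv[4]),float(sys.argv[5]),sys.argv[6]
c=cam('side'); p=c['s']['ee_pos']; zo=p[2]-off
u,v=proj(c,(.4665,.103,zt+.02)).astype(int);u0,v0=u-50,max(0,v-50);k=6
a=cv2.convertScaleAbs(cv2.resize(c['im'][v0:v0+95,u0:u0+110],None,fx=k,fy=k,interpolation=cv2.INTER_CUBIC),alpha=1.3,beta=10)
def dr(x,y,z,r,col):
  for t in np.linspace(0,6.28,60):
    u,v=proj(c,(x+r*np.cos(t),y+r*np.sin(t),z)); cv2.circle(a,(int((u-u0+.5)*k),int((v-v0+.5)*k)),1,col,-1)
dr(p[0],p[1],zo,r,(0,255,0));dr(p[0],p[1],zo+H,r,(0,255,0));dr(.4665,.103,zt,rt,(0,0,255));dr(.4665,.103,zt+.012,.006,(255,0,255))
cv2.imwrite(out,a)
E
python3 ov.py .0147 .046 .025 .095 .028 pics/s11.png
```

```text
t 16.8 pos [0.4671 0.1036 0.1595] w 0.0494 F [-0.2 -0.2 -0.1]
x [ 0.51 -0.86  0.  ] y [ 0. -0. -1.] z [ 0.86  0.51 -0.  ] jaw yaw -59.37 q [-0.99  0.04  0.71  1.95 -0.03  1.16 -1.31]
tool delta mm [ 0.  49.8 -0.1]
```

View pics/s11.png

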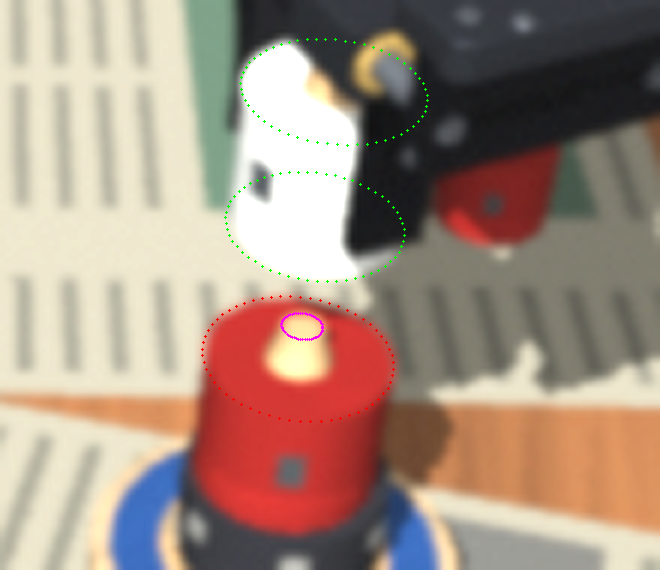

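The overlay agrees with both parts to within about 1 mm, so I lower the white.

Call:
{"api": "arm_command", "payload": {"targets": [[[0, 0.012, 0, 0, 0, 0], [0, 0.012, 0, 0, 0, 0], [0, 0.009, 0, 0, 0, 0], [0, 0.006, 0, 0, 0, 0], [0, 0.006, 0, 0, 0, 0], [0, 0.003, 0, 0, 0, 0], [0, 0.0015, 0, 0, 0, 0], [0, 0, 0, 0, 0, 0], [0, 0, 0, 0, 0, 0]]]}}

```text
time: 17.6
ee_pos: [0.467, 0.103, 0.1104]
eef_rot: [-0.614, 0.35, -0.351, 0.614]
ft_force: [-0.6, -0.3, -0.8]
width: 0.0494
```

```bash
python3 p.py .467 .1035 .1097
```

```text
t 17.6 pos [0.467  0.103  0.1104] w 0.0494 F [-0.6 -0.3 -0.8]
x [ 0.509 -0.861 -0.   ] y [ 0.  0. -1.] z [0.861 0.509 0.   ] jaw yaw -59.43 q [-0.98  0.11  0.71  2.01 -0.08  1.05 -1.27]
tool delta mm [-0.4  0.7  0.3]
```

Call:
{"api": "arm_command", "payload": {"targets": [[[0, 0.001, 0, 0, 0, 0], [0, 0, 0, 0, 0, 0], [0, 0, 0, 0, 0, 0], [0, 0, 0, 0, 0, 0], [0, 0, 0, 0, 0, 0], [0, -0.025, 0, 0, 0, 0], [0, -0.035, 0, 0, 0, 0], [0, -0.035, 0, 0, 0, 0], [0, -0.005, 0, 0, 0, 0], [0, 0, 0, 0, 0, 0]]], "hand": 1}}

```text
time: 18.43
ee_pos: [0.4681, 0.1034, 0.2114]
eef_rot: [-0.613, 0.35, -0.351, 0.616]
ft_force: [0.3, -0.3, -1.0]
width: 0.0869
```

Call:
{"api": "arm_command", "payload": {"targets": [[[0.0349, 0, -0.009, 0, 0, 0], [0.0349, 0, -0.009, 0, 0, 0], [0.0349, 0, -0.009, 0, 0, 0], [0.0349, 0, -0.009, 0, 0, 0], [0.0349, 0, -0.009, 0, 0, 0], [0.0349, 0, -0.009, 0, 0, 0], [0.0349, 0, -0.009, 0, 0, 0], [0.0349, 0, -0.009, 0, 0, 0], [0.0349, 0, -0.009, 0, 0, 0], [0.0349, 0, -0.009, 0, 0, 0], [0.0349, 0, -0.009, 0, 0, 0], [0.0349, 0, -0.009, 0, 0, 0]]]}}

```text
time: 19.43
ee_pos: [0.5866, -0.3141, 0.2068]
eef_rot: [0.614, -0.351, 0.35, -0.614]
ft_force: [0.8, 0.7, 1.9]
width: 0.087
```

Call:
{"api": "arm_command", "payload": {"targets": [[[0, 0.03, 0, 0, 0, 0], [0, 0.03, 0, 0, 0, 0], [0, 0, 0, 0, 0, 0], [0, 0, 0, 0, 0, 0]]]}}

```text
time: 19.77
ee_pos: [0.5856, -0.3119, 0.147]
eef_rot: [0.614, -0.352, 0.349, -0.614]
ft_force: [0.3, 0.2, 0.9]
width: 0.0873
```

```bash
python3 p.py .626 -.289 .02; python3 - <<'E'
from h import *
c=cam('wrist');cv2.imwrite('pics/w12.png',c['im'])
c=cam('side');cv2.imwrite('pics/s12.png',cv2.resize(c['im'][130:290,180:380],None,fx=3.5,fy=3.5,interpolation=cv2.INTER_CUBIC))
c=cam('top');cv2.imwrite('pics/t12.png',cv2.resize(c['im'][170:280,150:260],None,fx=5,fy=5,interpolation=cv2.INTER_CUBIC))
E
```

```text
t 19.7667 pos [ 0.5856 -0.3119  0.147 ] w 0.0873 F [0.3 0.2 0.9]
x [ 0.508 -0.861 -0.003] y [-0.004  0.001 -1.   ] z [ 0.861  0.508 -0.003] jaw yaw -59.44 q [-0.17  0.6   0.87  1.48 -0.46  1.29 -0.3 ]
tool delta mm [  1.3 126.9  46.8]
```

View pics/w12.png

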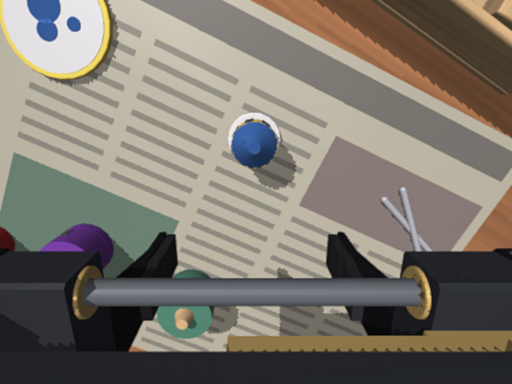

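View pics/s12.png

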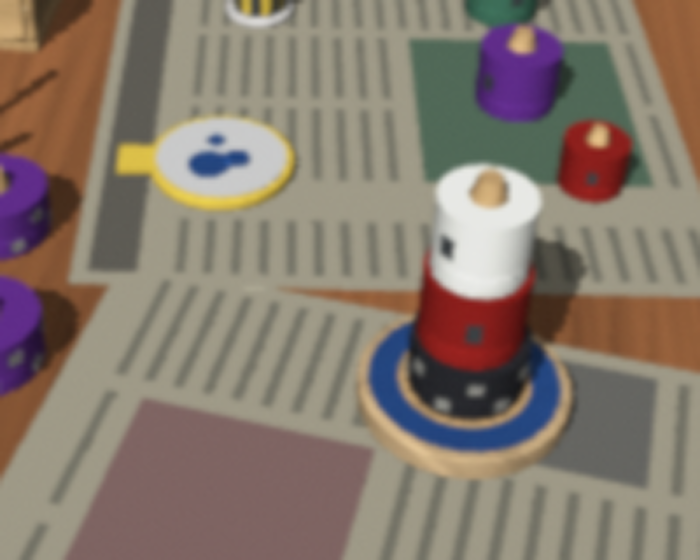

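View pics/t12.png

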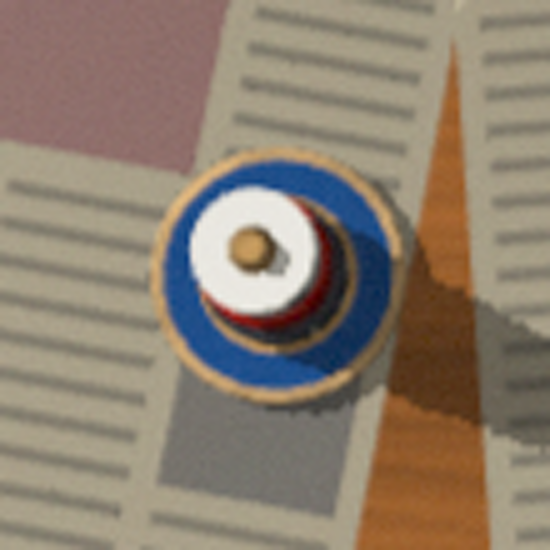

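The three-part tower stands aligned (side crop (487,290)). The lantern apex is at wrist (255,151).

```bash
python3 - <<'E'
from h import *
c=cam('top');print('white tip top',onz(c,150+252/5-.5,170+248/5-.5,.153))
c=cam('side');print('white tip side',onz(c,180+489/3.5-.5,130+178/3.5-.5,.153))
c=cam('wrist');print('lantern',onz(c,255,150.5,.058))
E
python3 p.py .627 -.289 .013
```

```text
white tip top [0.46706622 0.1014288  0.153     ]
white tip side [0.46758517 0.10417213 0.153     ]
lantern [ 0.62534556 -0.29374796  0.058     ]
t 20.0667 pos [ 0.5875 -0.3126  0.1506] w 0.087 F [0.6 0.2 0.9]
x [ 0.509 -0.861  0.002] y [ 0.002 -0.001 -1.   ] z [0.861 0.509 0.002] jaw yaw -59.39 q [-0.18  0.59  0.87  1.47 -0.46  1.28 -0.3 ]
tool delta mm [ -0.4 137.7  45.8]
```

Call:
{"api": "arm_command", "payload": {"targets": [[[0, 0, 0.0225, 0, 0, 0], [0, 0, 0.0225, 0, 0, 0], [0, 0.035, 0, 0, 0, 0], [0, 0.035, 0, 0, 0, 0], [0, 0.035, 0, 0, 0, 0], [0, 0.022, 0, 0, 0, 0], [0, 0.01, 0, 0, 0, 0], [0, 0, 0, 0, 0, 0], [0, 0, 0, 0, 0, 0], [0, 0, 0, 0, 0, 0]]]}}

```text
time: 20.9
ee_pos: [0.6268, -0.2904, 0.0145]
eef_rot: [-0.614, 0.349, -0.352, 0.614]
ft_force: [0.0, -0.4, 0.7]
width: 0.0873
```

```bash
python3 p.py .627 -.29 .013
```

```text
t 20.9 pos [ 0.6268 -0.2904  0.0145] w 0.0873 F [ 0.  -0.4  0.7]
x [ 0.509 -0.861  0.003] y [ 0.003 -0.001 -1.   ] z [0.861 0.509 0.002] jaw yaw -59.41 q [-0.15  0.78  0.77  1.5  -0.58  1.09 -0.29]
tool delta mm [-0.3  1.5  0.4]
```

Call:
{"api": "arm_command", "payload": {"targets": [[[0, 0, 0, 0, 0, 0], [0, 0, 0, 0, 0, 0], [0, 0, 0, 0, 0, 0], [0, 0, 0, 0, 0, 0], [0, 0, 0, 0, 0, 0], [0, 0, 0, 0, 0, 0], [0, 0, 0, 0, 0, 0], [0, 0, 0, 0, 0, 0], [0, 0, 0, 0, 0, 0], [0, 0, 0, 0, 0, 0]]], "hand": 0}}

```text
time: 21.73
ee_pos: [0.6255, -0.2897, 0.0121]
eef_rot: [-0.614, 0.351, -0.35, 0.614]
ft_force: [0.2, -0.8, 0.5]
width: 0.0392
```

```bash
python3 p.py .467 .103 .21;python3 -c "
from h import *
c=cam('wrist');cv2.imwrite('pics/w13.png',c['im'])"
```

```text
t 21.7333 pos [ 0.6255 -0.2897  0.0121] w 0.0392 F [ 0.2 -0.8  0.5]
x [ 0.509 -0.861 -0.   ] y [-0.  0. -1.] z [ 0.861  0.509 -0.   ] jaw yaw -59.42 q [-0.15  0.78  0.76  1.51 -0.58  1.09 -0.29]
tool delta mm [-418.8 -197.9   63.3]
```

View pics/w13.png

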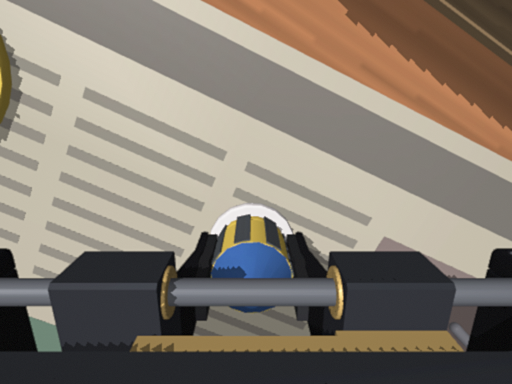

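The lantern is gripped by the yellow drum (39.2 mm). I lift it high and carry it over the tower.

Call:
{"api": "arm_command", "payload": {"targets": [[[0, -0.02, 0, 0, 0, 0], [0, -0.035, 0, 0, 0, 0], [0, -0.035, 0, 0, 0, 0], [0, -0.035, 0, 0, 0, 0], [0, -0.035, 0, 0, 0, 0], [0, -0.03, 0, 0, 0, 0], [0, -0.008, 0, 0, 0, 0], [0, 0, 0, 0, 0, 0], [0, 0, 0, 0, 0, 0]]]}}

```text
time: 22.53
ee_pos: [0.6255, -0.2895, 0.2094]
eef_rot: [-0.614, 0.351, -0.35, 0.614]
ft_force: [-0.4, 0.6, -0.9]
width: 0.0394
```

Call:
{"api": "arm_command", "payload": {"targets": [[[-0.0322, 0, 0.0049, 0, 0, 0], [-0.0322, 0, 0.0049, 0, 0, 0], [-0.0322, 0, 0.0049, 0, 0, 0], [-0.0322, 0, 0.0049, 0, 0, 0], [-0.0322, 0, 0.0049, 0, 0, 0], [-0.0322, 0, 0.0049, 0, 0, 0], [-0.0322, 0, 0.0049, 0, 0, 0], [-0.0322, 0, 0.0049, 0, 0, 0], [-0.0322, 0, 0.0049, 0, 0, 0], [-0.0322, 0, 0.0049, 0, 0, 0], [-0.0322, 0, 0.0049, 0, 0, 0], [-0.0322, 0, 0.0049, 0, 0, 0]]]}}

```text
time: 23.53
ee_pos: [0.4777, 0.0745, 0.2085]
eef_rot: [0.615, -0.351, 0.35, -0.614]
ft_force: [0.2, 0.5, -0.1]
width: 0.0398
```

```bash
python3 p.py .467 .103 .21
```

```text
t 23.5333 pos [0.4777 0.0745 0.2085] w 0.0398 F [ 0.2  0.5 -0.1]
x [ 0.51 -0.86 -0.  ] y [-0.002 -0.001 -1.   ] z [ 0.86   0.51  -0.002] jaw yaw -59.35 q [-1.09 -0.    0.85  1.88  0.    1.27 -1.27]
tool delta mm [-29.9  -1.5   5.3]
```

Call:
{"api": "arm_command", "payload": {"targets": [[[-0.0162, 0, 0.0025, 0, 0, 0], [-0.0162, 0, 0.002, 0, 0, 0], [0, 0, 0, 0, 0, 0], [0, 0, 0, 0, 0, 0], [0, 0, 0, 0, 0, 0], [0, 0, 0, 0, 0, 0]]]}}

```text
time: 24.03
ee_pos: [0.467, 0.102, 0.2096]
eef_rot: [0.614, -0.351, 0.351, -0.614]
ft_force: [-0.9, 0.0, -0.6]
width: 0.0393
```

```bash
python3 p.py .467 .103 .1531; python3 ov.py .0121 .006 .026 .141 .025 pics/s14.png
```

```text
t 24.0333 pos [0.467  0.102  0.2096] w 0.0393 F [-0.9  0.  -0.6]
x [ 0.508 -0.862  0.   ] y [-0.001 -0.001 -1.   ] z [ 0.862  0.508 -0.001] jaw yaw -59.5 q [-1.12 -0.03  0.81  1.89  0.02  1.27 -1.35]
tool delta mm [-0.9 56.5  0.6]
```

View pics/s14.png

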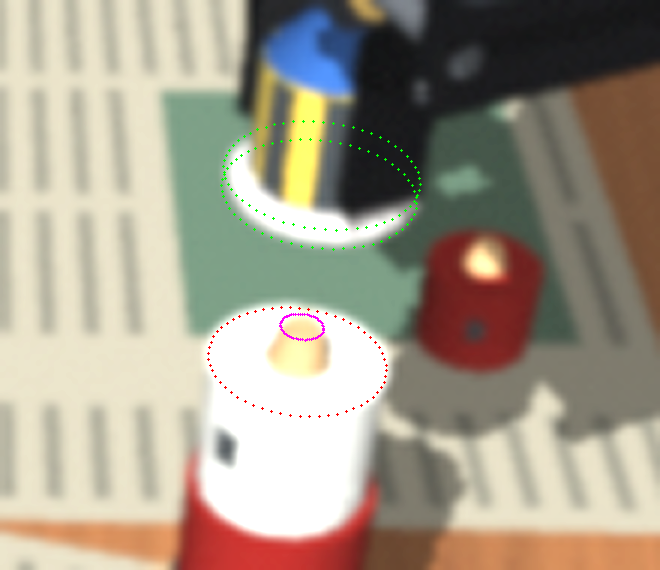

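Everything is aligned within about 1 mm. I lower the lantern.

Call:
{"api": "arm_command", "payload": {"targets": [[[-0.0006, 0.015, 0, 0, 0, 0], [0, 0.015, 0, 0, 0, 0], [0, 0.01, 0, 0, 0, 0], [0, 0.006, 0, 0, 0, 0], [0, 0.005, 0, 0, 0, 0], [0, 0.004, 0, 0, 0, 0], [0, 0.001, 0, 0, 0, 0], [0, 0, 0, 0, 0, 0], [0, 0, 0, 0, 0, 0]]]}}

```text
time: 24.83
ee_pos: [0.4669, 0.1037, 0.1545]
eef_rot: [-0.614, 0.35, -0.351, 0.614]
ft_force: [0.4, 0.9, -0.3]
width: 0.0395
```

```bash
python3 p.py .467 .103 .1531
```

```text
t 24.8333 pos [0.4669 0.1037 0.1545] w 0.0395 F [ 0.4  0.9 -0.3]
x [ 0.509 -0.861 -0.   ] y [ 0.001  0.    -1.   ] z [0.861 0.509 0.001] jaw yaw -59.42 q [-1.11  0.05  0.83  1.96 -0.04  1.15 -1.3 ]
tool delta mm [ 0.6  1.4 -0.3]
```

Call:
{"api": "arm_command", "payload": {"targets": [[[0, 0.0012, 0, 0, 0, 0], [0, 0, 0, 0, 0, 0], [0, 0, 0, 0, 0, 0]]]}}

```text
time: 25.08
ee_pos: [0.4668, 0.1036, 0.1531]
eef_rot: [-0.614, 0.35, -0.35, 0.614]
ft_force: [-0.2, -0.2, -0.7]
width: 0.0398
```

Call:
{"api": "arm_command", "payload": {"targets": [[[0, 0, 0, 0, 0, 0], [0, 0, 0, 0, 0, 0], [0, 0, 0, 0, 0, 0], [0, 0, 0, 0, 0, 0], [0, -0.015, 0, 0, 0, 0], [0, -0.03, 0, 0, 0, 0], [0, -0.035, 0, 0, 0, 0], [0, -0.03, 0, 0, 0, 0], [0.03, 0, -0.01, 0, 0, 0], [0.035, 0, -0.01, 0, 0, 0], [0.035, 0, 0, 0, 0, 0], [0.035, 0, 0, 0, 0, 0]]], "hand": 1}}

```text
time: 26.08
ee_pos: [0.5186, -0.0243, 0.2637]
eef_rot: [-0.613, 0.35, -0.35, 0.615]
ft_force: [0.1, 1.0, -0.7]
width: 0.0869
```

Call:
{"api": "arm_command", "payload": {"targets": [[[0.035, 0, 0, 0, 0, 0], [0.035, 0, 0, 0, 0, 0], [0.035, 0, 0, 0, 0, 0], [0, 0, 0, 0, 0, 0], [0, 0, 0, 0, 0, 0], [0, 0, 0, 0, 0, 0], [0, 0, 0, 0, 0, 0], [0, 0, 0, 0, 0, 0]]]}}

```text
time: 26.75
ee_pos: [0.5716, -0.1114, 0.2632]
eef_rot: [-0.614, 0.35, -0.35, 0.615]
ft_force: [0.3, -0.2, -0.1]
width: 0.0873
```

```bash
python3 p.py; python3 - <<'E'
from h import *
c=cam('side');cv2.imwrite('pics/s15.png',cv2.resize(c['im'][100:290,180:380],None,fx=3,fy=3,interpolation=cv2.INTER_CUBIC))
print('apex exp side',proj(c,(.467,.103,.199)))
c=cam('top');cv2.imwrite('pics/t15.png',c['im'])
print('apex exp top',proj(c,(.467,.103,.199)))
E
```

```text
t 26.75 pos [ 0.5716 -0.1114  0.2632] w 0.0873 F [ 0.3 -0.2 -0.1]
x [ 0.511 -0.86  -0.001] y [ 0.001  0.002 -1.   ] z [0.86  0.511 0.001] jaw yaw -59.26 q [-0.71  0.33  1.04  1.56 -0.29  1.42 -0.68]
apex exp side [322.79403064 157.1879712 ]
apex exp top [196.82109854 217.15425327]
```

View pics/s15.png

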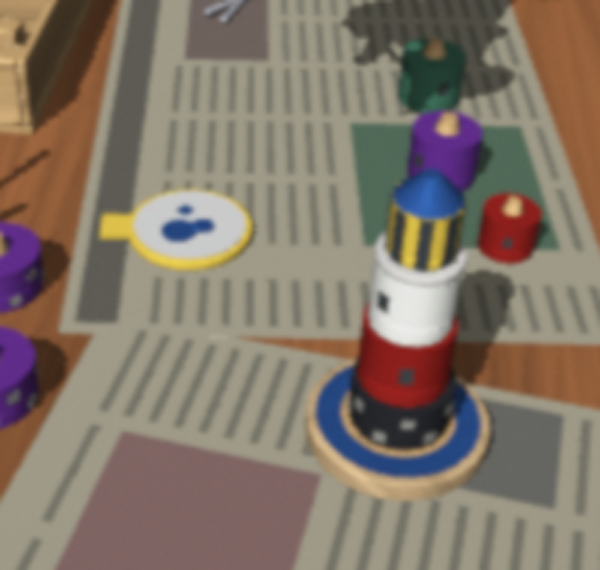

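View pics/t15.png

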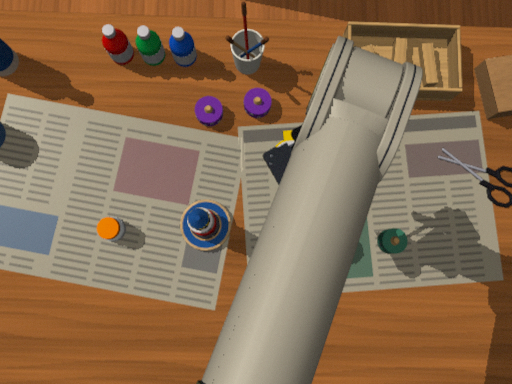

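The finished tower stands upright and seated. The apex shows at side (324,157), against (323,157) expected for full depth. The spare, lid and pot look unmoved, and the arm is clear.

```bash
python3 -c "
from bench import r
print(r.close_job())"
```

```text
the job is handed in; nothing more can be done
None
```

I built the lighthouse on the board in the order asked: plinth, the larger red section, white section, lantern. I handed the job in at about 27 s. No verdict was reported.

- **Seating:** Each part was lowered to its full seated height with less than 1 N of contact force, then released.
- **Height and tilt:** In the last side view the tower stood upright. Its apex was within about 1 px of where a fully seated tower should show it. I took no numeric tilt reading.
- **Other parts:** The spare and the pot showed at their starting pixels in the last top view. The lid was partly hidden by the arm there, but in the side view it looked unmoved. I judged all three by eye.
- **Robot:** The gripper was open and well clear of everything, with no external force showing.
- **Disagreement:** The camera views differed by about 2–5 mm on part positions. I averaged them, and that was enough for every part to seat on the first try.

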